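# Set the filter changer to its third click, then switch on the microscope lamp

## Task

Before the microscope lamp goes on, push the flat upright lever of the filter changer with a fingertip along its slot, away from its home end, counting the clicks, and leave it in the third click after home without ever going past into the fourth. Then press the lamp supply's push button all the way down and let it come back up. Only push the lever, never pinch it, and leave the other slide with the round knob and everything else on the bench where they are.

Things in the scene. Friction and masses are not known exactly. Their poses are not given: they have to be found in the camera images.
- filter_unit: Fixed white housing, 100 (x) x 190 (y) x 50 mm high, origin at the centre of its underside, z up, with a slot along its own y axis down the middle of its flat top. It carries the flat lever and beside the slot, on its -x side, six short dark tick lines 18 mm apart: home and the five clicks. Its slide direction is its own +y axis (leftwards as seen from the robot, turned up to 0.4 rad).
- filter_lever (a joint): Travel of the flat black lever in m: 0 at the home end stop (where it starts, the lever at y = -0.045 of filter_unit), growing along filter_unit's +y; hard stop at 0.090. It rests in detents every 0.018 (clicks at 0.018, 0.036, 0.054, 0.072, 0.090). Leaving a detent takes a push that rises to about 4 to 7 N midway up the crest; at the crest, halfway between detents, it lets go and the lever jumps ahead by itself into the next one, where it stays.
- lever_top (a point): Centre of the top edge of the flat lever, 96 mm above the table. The lever is an upright black blade 30 mm wide (across the slot, unit x), 10 mm thick (along the slot, unit y), standing from 2 to 46 mm above the housing's top; it moves with the joint. The point's axes are those of filter_unit.
- aperture_unit: Fixed white housing, 100 (x) x 190 (y) x 50 mm high, origin at the centre of its underside, z up, with a slot along its own y axis down the middle of its flat top. Same housing without tick lines; it carries the slide with the round knob, which is to be left alone. It may stand on either side of the bench.
- aperture_slide (a joint): Travel of the other slide in m, 0 at the start; leave it.
- round_knob_top (a point): Top centre of the round knob of the other slide, 26 mm across, 88 mm above the table.
- lamp_supply: Fixed grey box 120 (x) x 80 (y) x 40 mm high between the two housings, origin at the centre of its underside. On its top, 30 mm from the centre towards -x, is the push button; 30 mm towards +x a fixed dimmer knob, 30 mm across, with a raised grip bar along x, 22 mm high in all.
- lamp_button (a joint): Downward travel of the button in m: 0 when up, 0.006 fully down; a spring returns it, fully down takes 5 N. It counts as pressed beyond 0.004.
- lamp_button_top (a point): Centre of the top face of the grey button (24 mm across, in a round black collar); it moves with the button; pressed straight down.
- oil_bottle: Loose bystander: small amber dropper bottle, 28 mm across, 60 mm tall; origin at the centre of its underside. Leave it standing.
- objective: Loose bystander: loose brass microscope objective standing on end, 30 mm across, 46 mm tall; origin at the centre of its underside. Leave it standing.
- slide_box: Loose bystander: closed plastic slide box, 35 (x) x 85 (y) x 32 mm; origin at the centre of its underside. Leave it standing.
- dish: Loose bystander: shallow clear dish, 84 mm across, 14 mm tall; origin at the centre of its underside. Leave it standing.
- mouse: Loose bystander: black computer mouse, 105 x 60 x 31 mm; origin at the centre of its underside. Leave it standing.
- lens_tissue: Loose bystander: flat cardboard packet of lens tissue, 100 x 75 x 15 mm; origin at the centre of its underside. Leave it standing.
- jar: Loose bystander: open glass jar, 60 mm across, 60 mm tall; origin at the centre of its underside. Leave it standing.
Not all that is in view belongs to the job. There is more than one size of the lamp_supply; the job needs the largest.

How it is judged:
On the way, in this order (a step that is already met when the one before it is completed fails the run):
1. the flat lever rests in its third click (value of joint filter_lever between 0.049 and 0.059 m and velocity of joint filter_lever between -0.01 and 0.01 m/s), for 0.2 s.
2. the lamp button is pressed down (value of joint lamp_button above 0.004 m), for 0.05 s.
At the end, for the whole second after the job is handed in: The flat lever rests within 5 mm of its third click (0.054), the lamp button is back up (less than 2 mm down), the round-knob slide is within 6 mm of its start, and every bystander is within 20 mm of where it stood (value of joint filter_lever between 0.049 and 0.059 m and value of joint lamp_button below 0.002 m and value of joint aperture_slide below 0.006 m and distance of each of oil_bottle, objective, slide_box, dish, mouse, lens_tissue, jar from where it was at the start of the episode below 0.02 m); the robot touches nothing.
It fails at once if the flat lever goes past the third click into the fourth (beyond 0.066) (value of joint filter_lever above 0.066 m).
It fails at once if the flat lever is pinched (fingers press on both its faces at once) (contact force between the fingers and filter_lever_c0 above 2 N and contact force between the fingers and filter_lever_c1 above 2 N).
It fails at once if the lamp button is pressed while the lever is not in its third click (value of joint lamp_button above 0.003 m and not (value of joint filter_lever between 0.048 and 0.06 m)).
It fails at once if the round-knob slide is moved more than 6 mm (value of joint aperture_slide above 0.006 m).
It fails at once if a bystander is moved or lifted more than 20 mm (not (distance of each of oil_bottle, objective, slide_box, dish, mouse, lens_tissue, jar from where it was at the start of the episode below 0.02 m)).
It also fails if it takes over 61 s, if anything falls off the work surface, if the arm or the gripper's body presses on something with over 40 N, if the wrist force passes 120 N, or if a joint passes its speed limit or range.

## Robot

A 6-joint arm with a two-finger parallel gripper is mounted at the origin on the work surface. World frame = base frame: x ahead of the robot, y to its left, z up, the work surface at z = 0. Lengths are in m, angles in rad, forces in N, time in s.
With the tool pointing down it reaches from about 0.35 to 0.975 m from the base axis. Payload 4.9 kg.
Tool frame: the origin (TCP) lies midway between the tips of the shut fingers; the grasp point (between the pads) lies 19 mm behind it; z points along the fingers, y is the direction in which the jaws open and shut (so a half turn about z gives the same grasp; the last joint's range is limited). The gripper opens to 85 mm and grips with 20 to 120 N. Pads are 22 mm wide; open, the fingers measure 114 mm over their backs; the gripper's body (76 mm by 85 mm) begins 54 mm behind the grasp point. The pads swing forward as they close: fully open they stand 13 mm farther back than shut.
Start: joints at [-1.357, 0.053, 1.613, -0, 1.476, -0.119], TCP at [0.204, -0.591, 0.231] pointing down, gripper open.
Joint ranges: [-3.01, 3.01], [-1.01, 2.22], [0.06, 2.58], [-1.02, 4.17], [0.09, 2.62], [-3.14, 3.14]. Speed limits (rad/s): [2.57, 2.57, 3.14, 3.14, 3.14, 3.14].

## Interface

Orientations are given as a unit quaternion [w, x, y, z].
In Python, from plant import manip gives the robot as it stands. The module is installed in compiled form; this text tells all that it offers.
- The arm moves only by the tool move_arm, never from a script. Its argument "rows" is a list of rows, each an object of numbers: "tx", "ty", "tz": the shift along the tool's x, y, z in m; "ax", "ay", "az": the turn, a rotation vector about the tool's x, y, z in degrees; "jaw": the closure in counts, from 0 (fully open) to 255 (shut). In form: [{"tx": .., "ty": .., "tz": .., "ax": .., "ay": .., "az": .., "jaw": ..}, ...]. A call has 1 to 12 rows; each row shifts and turns the pose as measured when the row begins, along the tool's axes as they then stand; what a row does not reach is not made up. A row lasts 1/10 s, in which the tool goes at most 50 mm and 8.59 degrees, less where a joint would pass 70% of its speed; a pose out of reach is approached as far as the arm can. A call with a gripper value outside its range is refused whole. The fingers move at their own pace and stop on an object; the grip force is fixed at half the most. Time passes only in rows, so rows that do not move let the fingers close. It gives the time, the measured TCP pose, the force and the opening at its end, in the units of the state.
- manip.state(): the state, without advancing time (a new reading comes with each control period).
- manip.grab_frame(name): name is "scene" or "top" or "wrist"; returns a dict with "color" (384x512x3 uint8, red, green, blue), "intrinsics" (3x3 intrinsics, pixels), "R" (3x3) and "t" (3): a world point X has camera coordinates R X + t. Camera axes: x right, y down, z forward; pixel columns grow to the right and rows downward; lengths in m; the calibration is good to about 2 mm. A picture is of the moment at which its call begins. There is no depth.
- manip.job_done(): hands the job in, once; it reports no verdict.
The state is a dict: "time": time; "joint_pos": joint angles; "joint_vel": joint speeds; "joint_efforts": joint torques, N m; "tool_pos": TCP position; "tool_rot": TCP orientation; "contact_force": force on the tool from outside, world axes, zero at the start; "ft_torque": the same for the moment, N m; "gripper_width": opening from 0.0 (shut) to 1.0 (fully open).
Only numpy, scipy, OpenCV 4.12 (cv2) and the standard library are available. Lean on these libraries where they do the work, as an engineer would, in place of code of your own. Each camera call takes 0.05 s, during which the arm holds its last target.

## Working session

There is one attempt and no reset: what is moved stays moved. The work goes in short steps, Python scripts to look and compute and a tool call to move; the robot and the scene stay as the last step left them, time stands still between calls to the robot, and variables do not carry over. Pictures are saved under pics/ and viewed, and the job is handed in when it is done.

Besides the shell and the picture viewer there is one more tool, called after "Call:" as name([rows], argument=value, ...), one row to a line, values as JSON. move_arm: Moves the arm, as the interface text tells. Its arguments: {"type":"object","properties":{"rows":{"type":"array"}},"required":["rows"]}

```bash
mkdir -p pics; cat > h.py <<'E'
from plant import manip
import cv2, numpy as np, pickle
def grab(n,fn):
    f=manip.grab_frame(n); cv2.imwrite(f'pics/{fn}.png',f['color'][:,:,::-1]); pickle.dump(f,open(f'pics/{fn}.pkl','wb')); return f
def proj(f,X):
    c=f['R']@np.asarray(X,float)+f['t']; p=f['intrinsics']@c; return p[:2]/p[2]
def back(f,u,v,z):
    d=f['R'].T@np.linalg.solve(f['intrinsics'],[u,v,1]); o=-f['R'].T@f['t']; return o+d*(z-o[2])/d[2]
def load(fn): return pickle.load(open(f'pics/{fn}.pkl','rb'))
E
python3 - <<'E'
from h import *
for n in('scene','top','wrist'): f=grab(n,n+'0'); print(n,-f['R'].T@f['t'],f['R'].round(2).tolist())
s=manip.state();print(s)
for n in('scene','top'):
    f=load(n+'0');cv2.imwrite(f'pics/{n}0b.png',cv2.resize(f['color'][:,:,::-1],(800,600),interpolation=cv2.INTER_CUBIC))
E
```

```text
scene [ 1.1723313  -0.57204337  0.67796282] [[0.68, 0.73, 0.01], [0.42, -0.38, -0.82], [-0.6, 0.56, -0.57]]
top [ 0.34858113 -0.01367321  1.57780404] [[-0.03, -1.0, -0.02], [-0.99, 0.03, -0.15], [0.15, 0.02, -0.99]]
wrist [ 0.27860384 -0.56522824  0.37350184] [[0.33, -0.94, -0.0], [-0.9, -0.31, 0.3], [-0.29, -0.1, -0.95]]
{'time': 0.15, 'joint_pos': array([-1.35701035e+00,  5.32359437e-02,  1.61400425e+00, -4.26318754e-06,
        1.47599388e+00, -1.18989881e-01]), 'joint_vel': array([-0.00046153, -0.00023241, -0.0057408 , -0.0005682 ,  0.00038668,
        0.00030836]), 'joint_efforts': array([ 4.08466240e-04, -3.94238698e+01, -3.70722771e+01, -9.71599002e-05,
        4.69056409e-03,  1.17874580e-05]), 'tool_pos': array([ 0.20406671, -0.59022222,  0.23031105]), 'tool_rot': array([-8.19690420e-04,  9.86189069e-01,  1.65621396e-01, -4.10050875e-05]), 'contact_force': array([ 0.72973299, -0.65757344,  0.60306119]), 'ft_torque': array([ 0.04727739, -0.03315438,  0.03511197]), 'gripper_width': 1.0020231895852691}
```

View pics/top0b.png

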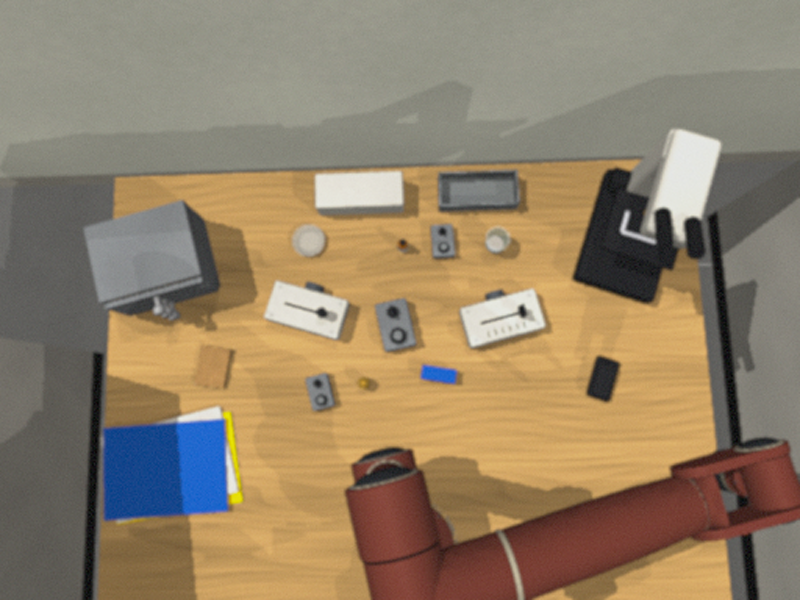

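View pics/scene0b.png

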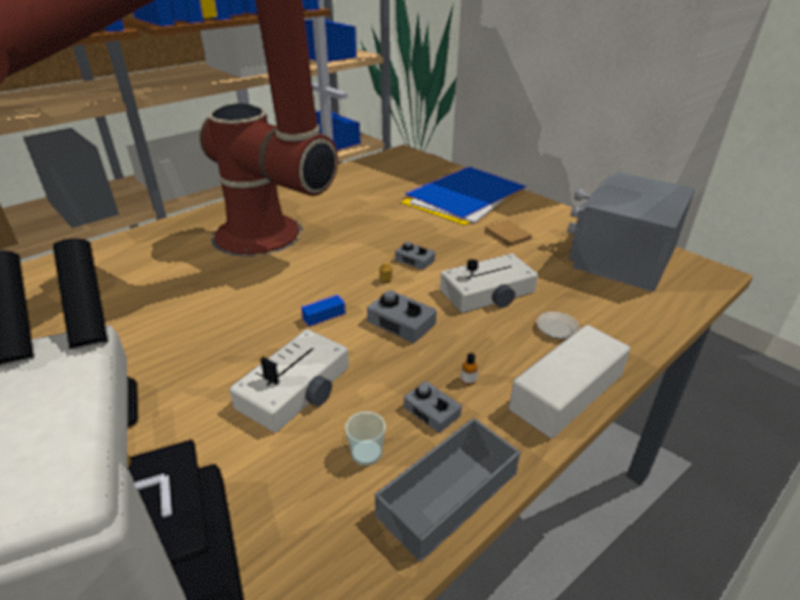

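The top view shows the filter unit (with ticks) at about (503,318) and its lever at its right end (522,312). The largest lamp box is at (396,325), and the knob unit is on the left at (307,310). I'll zoom in to measure.

```bash
python3 - <<'E'
from h import *
f=load('top0');c=f['color'][:,:,::-1]
x0,y0,x1,y1=230,175,360,235
cv2.imwrite('pics/z0.png',cv2.resize(c[y0:y1,x0:x1],None,fx=6,fy=6,interpolation=cv2.INTER_CUBIC))
f=load('scene0');c=f['color'][:,:,::-1]
cv2.imwrite('pics/z1.png',cv2.resize(c[150:280,140:290],None,fx=4.5,fy=4.5,interpolation=cv2.INTER_CUBIC))
E
```

```text
(no output)
```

View pics/z0.png

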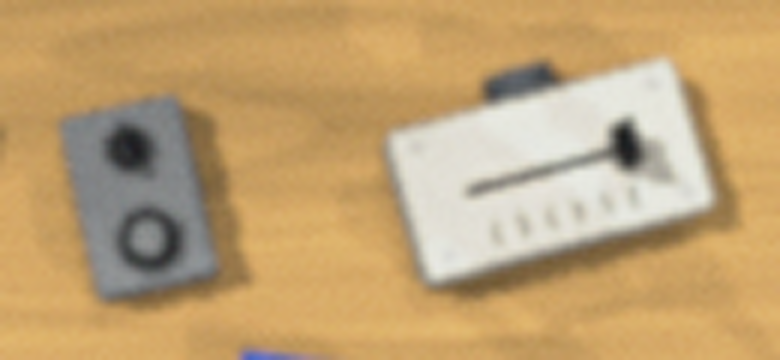

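View pics/z1.png

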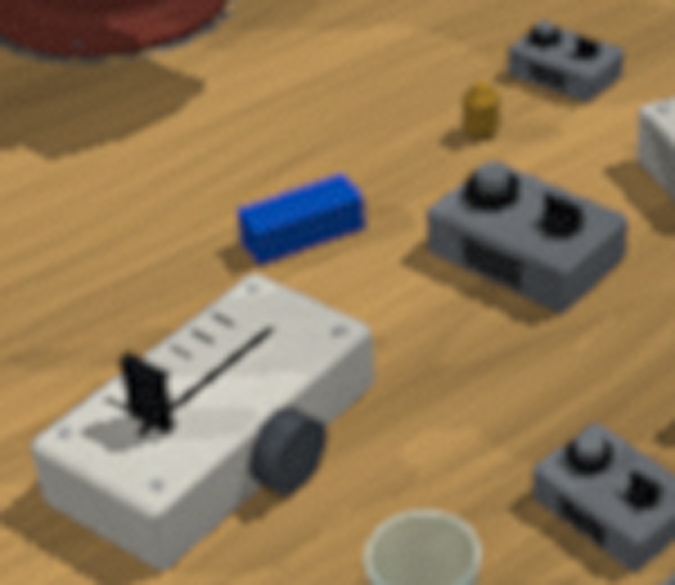

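```bash
python3 - <<'E'
from h import *
f=load('top0')
P=lambda u,v,z:back(f,u/6+230-.4,v/6+175-.4,z)
for n,p,z in [('c++',(388,133),.05),('c+-',(664,58),.05),('c--',(716,205),.05),('c-+',(428,280),.05),('lever',(626,135),.096),('slotend',(468,192),.05),('l+y',(62,120),.04),('l+-',(178,97),.04),('l--',(216,270),.04),('l-+',(104,297),.04),('button',(150,239),.05),('dim',(128,148),.06)]:
    print(n,P(*p,z).round(4))
E
```

```text
c++ [ 0.5645 -0.1406  0.05  ]
c+- [ 0.6073 -0.318   0.05  ]
c-- [ 0.5122 -0.3451  0.05  ]
c-+ [ 0.4702 -0.1617  0.05  ]
lever [ 0.5522 -0.2828  0.096 ]
slotend [ 0.5252 -0.1895  0.05  ]
l+y [0.5809 0.0673 0.04  ]
l+- [ 0.5935 -0.0077  0.04  ]
l-- [ 0.4813 -0.0285  0.04  ]
l-+ [0.4663 0.0432 0.04  ]
button [0.5014 0.0127 0.05  ]
dim [0.5586 0.0248 0.06  ]
```

```bash
cat >> h.py <<'E'
from scipy.spatial.transform import Rotation as Ro
C=np.array([.5385,-.2414]);YAW=.235
def st(C=C,YAW=YAW):
    s=manip.state();q=s['tool_rot'];R=Ro.from_quat([q[1],q[2],q[3],q[0]]).as_matrix()
    c,sn=np.cos(YAW),np.sin(YAW);U=np.array([[c,-sn],[sn,c]])
    print('t',s['time'],'pos',s['tool_pos'].round(4),'unit xy',(U.T@(s['tool_pos'][:2]-C)).round(4),'yaw_y',np.degrees(np.arctan2(R[1,1],R[0,1])).round(2),'tilt',R[:,2].round(3),'F',s['contact_force'].round(2),'g',s['gripper_width'])
    return s,R,U
def delta(T,**k):
    s,R,U=st(**k);print('tool delta',(R.T@(np.array(T)-s['tool_pos'])).round(4))
def dunit(ux,uy,z,C=C,YAW=YAW):
    c,sn=np.cos(YAW),np.sin(YAW);delta([*(C+np.array([[c,-sn],[sn,c]])@[ux,uy]),z],C=C,YAW=YAW)
E
python3 -c "
from h import *
dunit(0,-.09,.2);delta([.34,-.34,.23])"
```

```text
t 0.15 pos [ 0.2041 -0.5902  0.2303] unit xy [-0.4065 -0.2614] yaw_y -70.93 tilt [-0.     0.002 -1.   ] F [ 0.73 -0.66  0.6 ] g 1.0020231895852691
tool delta [ 0.4212 -0.1308  0.0306]
t 0.15 pos [ 0.2041 -0.5902  0.2303] unit xy [-0.4065 -0.2614] yaw_y -70.93 tilt [-0.     0.002 -1.   ] F [ 0.73 -0.66  0.6 ] g 1.0020231895852691
tool delta [ 0.2102 -0.1921  0.0007]
```

Call:
move_arm([
  {"tx": 0.035, "ty": -0.032, "tz": 0, "az": 1, "jaw": 255},
  {"tx": 0.035, "ty": -0.032, "tz": 0, "az": 1, "jaw": 255},
  {"tx": 0.035, "ty": -0.032, "tz": 0, "az": 1, "jaw": 255},
  {"tx": 0.035, "ty": -0.032, "tz": 0, "az": 1, "jaw": 255},
  {"tx": 0.035, "ty": -0.032, "tz": 0, "az": 1, "jaw": 255},
  {"tx": 0.035, "ty": -0.032, "tz": 0, "az": 0.5, "jaw": 255},
])

```text
schema error: expected keys tx, ty, tz, ax, ay, az, jaw
```

```bash
python3 -c "
from h import *
dunit(0,-.09,.2)"
```

```text
t 0.15 pos [ 0.2041 -0.5902  0.2303] unit xy [-0.4065 -0.2614] yaw_y -70.93 tilt [-0.     0.002 -1.   ] F [ 0.73 -0.66  0.6 ] g 1.0020231895852691
tool delta [ 0.4212 -0.1308  0.0306]
```

Call:
move_arm([
  {"tx": 0.035, "ty": -0.032, "tz": 0, "ax": 0, "ay": 0, "az": 1, "jaw": 255},
  {"tx": 0.035, "ty": -0.032, "tz": 0, "ax": 0, "ay": 0, "az": 1, "jaw": 255},
  {"tx": 0.035, "ty": -0.032, "tz": 0, "ax": 0, "ay": 0, "az": 1, "jaw": 255},
  {"tx": 0.035, "ty": -0.032, "tz": 0, "ax": 0, "ay": 0, "az": 1, "jaw": 255},
  {"tx": 0.035, "ty": -0.032, "tz": 0, "ax": 0, "ay": 0, "az": 1, "jaw": 255},
  {"tx": 0.035, "ty": -0.032, "tz": 0, "ax": 0, "ay": 0, "az": 0.5, "jaw": 255},
])

```text
time: 0.75
tool_pos: [0.352, -0.3421, 0.2271]
tool_rot: [-0.003, 0.994, 0.111, -0.001]
contact_force: [0.8, -0.6, 0.3]
gripper_width: 0.003
```

```bash
python3 -c "
from h import *
dunit(0,-.09,.2)"
```

```text
t 0.75 pos [ 0.352  -0.3421  0.2271] unit xy [-0.2048 -0.0545] yaw_y -77.29 tilt [-0.002  0.005 -1.   ] F [ 0.76 -0.55  0.29] g 0.003247664670710177
tool delta [0.2053 0.033  0.0267]
```

Call:
move_arm([
  {"tx": 0.04, "ty": 0.006, "tz": 0, "ax": 0, "ay": 0, "az": 0, "jaw": 255},
  {"tx": 0.04, "ty": 0.006, "tz": 0, "ax": 0, "ay": 0, "az": 0, "jaw": 255},
  {"tx": 0.04, "ty": 0.006, "tz": 0, "ax": 0, "ay": 0, "az": 0, "jaw": 255},
  {"tx": 0.04, "ty": 0.006, "tz": 0, "ax": 0, "ay": 0, "az": 0, "jaw": 255},
  {"tx": 0.03, "ty": 0.006, "tz": 0, "ax": 0, "ay": 0, "az": -0.8, "jaw": 255},
  {"tx": 0, "ty": 0, "tz": 0, "ax": 0, "ay": 0, "az": 0, "jaw": 255},
])

```text
time: 1.35
tool_pos: [0.552, -0.3194, 0.2234]
tool_rot: [-0.004, 0.993, 0.122, -0.002]
contact_force: [-0.9, 0.4, 0.4]
gripper_width: 0.001
```

```bash
python3 -c "
from h import *
dunit(0,-.09,.2)
f=grab('wrist','w1');cv2.imwrite('pics/w1b.png',cv2.resize(f['color'][:,:,::-1],(800,600),interpolation=cv2.INTER_CUBIC))"
```

```text
t 1.35 pos [ 0.552  -0.3194  0.2234] unit xy [-0.0051 -0.079 ] yaw_y -76.02 tilt [-0.004  0.008 -1.   ] F [-0.9   0.41  0.38] g 0.0008668641222626068
tool delta [0.005  0.0113 0.0233]
```

View pics/w1b.png

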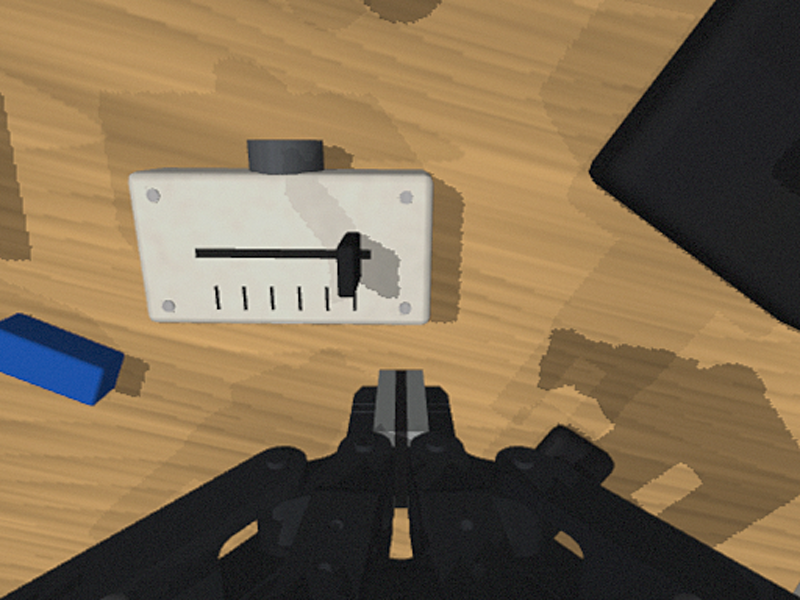

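```bash
python3 - <<'E'
from h import *
f=load('w1');k=.64
P=lambda u,v,z:back(f,u*k,v*k,z)
pts={'s++':(153,195),'s+-':(405,197),'s--':(405,307),'s-+':(168,306),'c++':(130,174),'c+-':(431,172),'c--':(430,321),'c-+':(151,322),'slotL':(196,253),'slotR':(371,255),'tick0':(354,300),'tick1':(327,299),'tick5':(217,297)}
Q={n:P(*p,.05) for n,p in pts.items()}
for n in Q: print(n,Q[n].round(4))
for g in('s','c'):
    pp=np.array([Q[g+a][:2] for a in('++','+-','--','-+')]);print(pp.mean(0))
    for a,b in((1,0),(2,3)): d=pp[b]-pp[a];print(np.arctan2(-d[0],d[1]),np.linalg.norm(d))
    for a,b in((3,0),(2,1)): d=pp[b]-pp[a];print(np.arctan2(d[1],d[0]),np.linalg.norm(d))
d=(Q['tick5']-Q['tick0'])[:2];print(np.arctan2(-d[0],d[1]),np.linalg.norm(d))
d=(Q['slotL']-Q['slotR'])[:2];print(np.arctan2(-d[0],d[1]),np.linalg.norm(d))
print('levertop',P(350,236,.096),P(352,240,.096))
E
```

```text
s++ [ 0.5571 -0.1594  0.05  ]
s+- [ 0.5938 -0.3109  0.05  ]
s-- [ 0.5243 -0.3284  0.05  ]
s-+ [ 0.4866 -0.1761  0.05  ]
c++ [ 0.5664 -0.1445  0.05  ]
c+- [ 0.6122 -0.3225  0.05  ]
c-- [ 0.5189 -0.347   0.05  ]
c-+ [ 0.4724 -0.1662  0.05  ]
slotL [ 0.527  -0.1897  0.05  ]
slotR [ 0.553  -0.2988  0.05  ]
tick0 [ 0.5208 -0.2947  0.05  ]
tick1 [ 0.5172 -0.2774  0.05  ]
tick5 [ 0.5008 -0.2068  0.05  ]
[ 0.54045404 -0.24369543]
0.2375794058553065 0.15589719859094184
0.2429172982945352 0.15699314955153104
0.23208563720374717 0.07250377969887446
0.24728258979162093 0.07166805080977004
[ 0.54246626 -0.24504264]
0.25146970773542116 0.18386663869006675
0.2514669650239627 0.18669002277063523
0.22681975853438843 0.09650358614060477
0.2560803771994949 0.09647580636039438
0.22421979093070696 0.09019355133159493
0.23473341939013925 0.1121106102808372
levertop [ 0.57154178 -0.28586919  0.096     ] [ 0.56966573 -0.28738571  0.096     ]
```

```bash
sed -i 's/^C=.*/C=np.array([.5405,-.2438]);YAW=.238/' h.py; python3 -c "
from h import *
dunit(0,-.082,.07)"
```

```text
t 1.4 pos [ 0.5505 -0.3195  0.2233] unit xy [-0.0081 -0.076 ] yaw_y -76.08 tilt [-0.005  0.008 -1.   ] F [-0.52 -0.33 -0.53] g -0.0005593500291513916
tool delta [0.0086 0.0074 0.1532]
```

Call:
move_arm([
  {"tx": 0.0086, "ty": 0.008, "tz": 0.03, "ax": 0, "ay": 0, "az": 0, "jaw": 255},
  {"tx": 0, "ty": 0, "tz": 0.03, "ax": 0, "ay": 0, "az": 0.3, "jaw": 255},
  {"tx": 0, "ty": 0, "tz": 0.03, "ax": 0, "ay": 0, "az": 0, "jaw": 255},
  {"tx": 0, "ty": 0, "tz": 0.015, "ax": 0, "ay": 0, "az": 0, "jaw": 255},
  {"tx": 0, "ty": 0, "tz": 0, "ax": 0, "ay": 0, "az": 0, "jaw": 255},
])

```text
time: 1.9
tool_pos: [0.5565, -0.3263, 0.1167]
tool_rot: [-0.003, 0.993, 0.117, -0.002]
contact_force: [-0.4, 0.3, -0.7]
gripper_width: -0.0
```

```bash
python3 -c "
from h import *
dunit(0,-.082,.07)
f=grab('wrist','w2');cv2.imwrite('pics/w2b.png',cv2.resize(f['color'][:,:,::-1],(800,600),interpolation=cv2.INTER_CUBIC))"
```

```text
t 1.9 pos [ 0.5565 -0.3263  0.1167] unit xy [-0.0039 -0.084 ] yaw_y -76.59 tilt [-0.006  0.006 -1.   ] F [-0.4   0.3  -0.66] g -0.0004885528231380578
tool delta [ 0.0041 -0.0016  0.0467]
```

View pics/w2b.png

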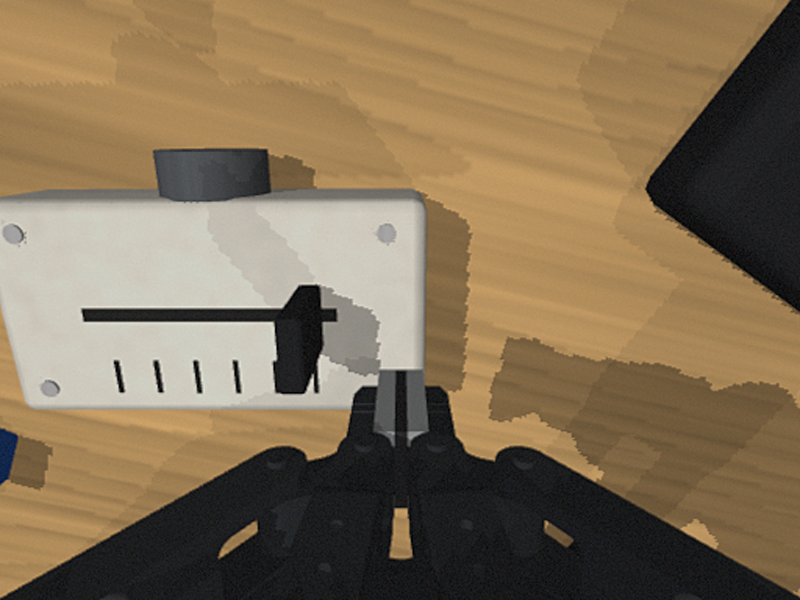

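Call:
move_arm([
  {"tx": 0.004, "ty": -0.001, "tz": 0.025, "ax": 0, "ay": 0, "az": 0, "jaw": 255},
  {"tx": 0, "ty": 0, "tz": 0.017, "ax": 0, "ay": 0, "az": 0, "jaw": 255},
  {"tx": 0, "ty": 0, "tz": 0.005, "ax": 0, "ay": 0, "az": 0, "jaw": 255},
  {"tx": 0, "ty": 0, "tz": 0, "ax": 0, "ay": 0, "az": 0, "jaw": 255},
])

```text
time: 2.35
tool_pos: [0.5629, -0.3279, 0.0771]
tool_rot: [0.001, 0.993, 0.116, 0.002]
contact_force: [0.1, 0.2, 0.2]
gripper_width: 0.001
```

```bash
python3 -c "
from h import *
dunit(0,-.082,.07)"
```

```text
t 2.35 pos [ 0.5629 -0.3279  0.0771] unit xy [ 0.002 -0.087] yaw_y -76.66 tilt [ 0.004 -0.002 -1.   ] F [0.06 0.25 0.24] g 0.0012149533500397482
tool delta [-0.002  -0.005   0.0071]
```

Call:
move_arm([
  {"tx": -0.002, "ty": -0.004, "tz": 0.005, "ax": 0, "ay": 0, "az": 0, "jaw": 255},
  {"tx": 0, "ty": -0.004, "tz": 0, "ax": 0, "ay": 0, "az": 0, "jaw": 255},
  {"tx": 0, "ty": -0.003, "tz": 0, "ax": 0, "ay": 0, "az": 0, "jaw": 255},
  {"tx": 0, "ty": -0.002, "tz": 0, "ax": 0, "ay": 0, "az": 0, "jaw": 255},
  {"tx": 0, "ty": -0.002, "tz": 0, "ax": 0, "ay": 0, "az": 0, "jaw": 255},
])

```text
time: 2.85
tool_pos: [0.5589, -0.3142, 0.0761]
tool_rot: [0.003, 0.993, 0.116, 0.004]
contact_force: [-0.3, 0.4, -0.1]
gripper_width: -0.001
```

```bash
python3 -c "
from h import *
dunit(0,-.06,.07)
f=grab('wrist','w3');cv2.imwrite('pics/w3b.png',cv2.resize(f['color'][:,:,::-1],(800,600),interpolation=cv2.INTER_CUBIC))"
```

```text
t 2.85 pos [ 0.5589 -0.3142  0.0761] unit xy [ 0.0013 -0.0728] yaw_y -76.67 tilt [ 0.009 -0.006 -1.   ] F [-0.35  0.37 -0.13] g -0.0006125024689407149
tool delta [-0.0014 -0.0128  0.006 ]
```

View pics/w3b.png

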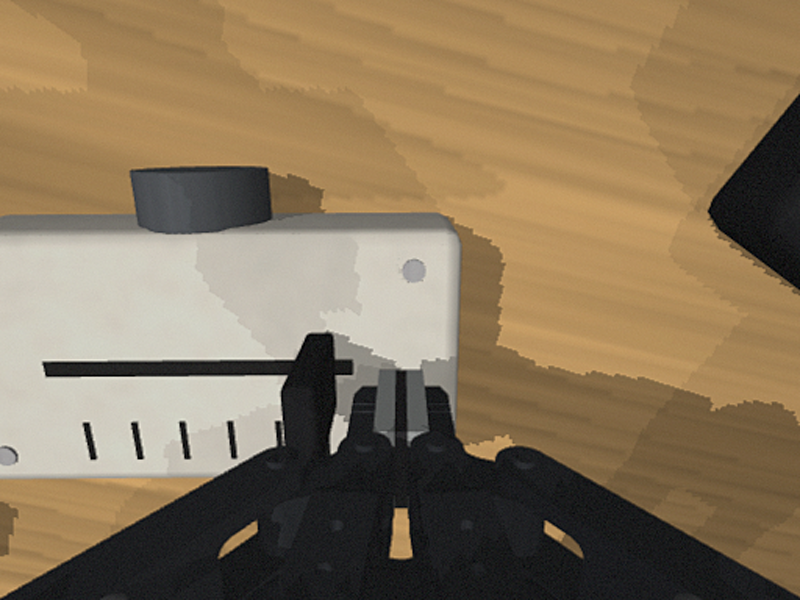

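Call:
move_arm([
  {"tx": 0, "ty": -0.002, "tz": 0.003, "ax": 0, "ay": 0, "az": 0, "jaw": 255},
  {"tx": 0, "ty": -0.002, "tz": 0.003, "ax": 0, "ay": 0, "az": 0, "jaw": 255},
  {"tx": 0, "ty": -0.002, "tz": 0, "ax": 0, "ay": 0, "az": 0, "jaw": 255},
  {"tx": 0, "ty": -0.0, "tz": 0, "ax": 0, "ay": 0, "az": 0, "jaw": 255},
])

```text
time: 3.3
tool_pos: [0.5575, -0.3074, 0.0695]
tool_rot: [0.003, 0.993, 0.116, 0.004]
contact_force: [0.7, -0.7, 0.7]
gripper_width: 0.001
```

```bash
python3 -c "
from h import *
dunit(0,-.06,.07)"
```

```text
t 3.3 pos [ 0.5575 -0.3074  0.0695] unit xy [ 0.0015 -0.0658] yaw_y -76.65 tilt [ 0.009 -0.005 -1.   ] F [ 0.7  -0.66  0.66] g 0.0010529483501091588
tool delta [-0.0015 -0.0058 -0.0006]
```

Call:
move_arm([
  {"tx": 0, "ty": -0.002, "tz": 0, "ax": 0, "ay": 0, "az": 0, "jaw": 255},
  {"tx": 0, "ty": -0.002, "tz": 0, "ax": 0, "ay": 0, "az": 0, "jaw": 255},
])

```text
time: 3.5
tool_pos: [0.5566, -0.3039, 0.0694]
tool_rot: [0.004, 0.993, 0.116, 0.004]
contact_force: [0.2, -1.8, -1.6]
gripper_width: -0.002
```

Call:
move_arm([
  {"tx": 0, "ty": -0.002, "tz": 0, "ax": 0, "ay": 0, "az": 0, "jaw": 255},
])

```text
time: 3.6
tool_pos: [0.5563, -0.3027, 0.0694]
tool_rot: [0.005, 0.993, 0.116, 0.005]
contact_force: [1.0, -4.7, -2.5]
gripper_width: -0.0
```

Call:
move_arm([
  {"tx": 0, "ty": -0.002, "tz": 0, "ax": 0, "ay": 0, "az": 0, "jaw": 255},
])

```text
time: 3.7
tool_pos: [0.556, -0.3017, 0.0695]
tool_rot: [0.006, 0.993, 0.116, 0.005]
contact_force: [2.0, -5.2, -3.5]
gripper_width: 0.001
```

```bash
python3 -c "
from h import *
dunit(0,-.06,.07)
f=grab('wrist','w4');cv2.imwrite('pics/w4b.png',cv2.resize(f['color'][:,:,::-1],(800,600),interpolation=cv2.INTER_CUBIC))"
```

```text
t 3.7 pos [ 0.556  -0.3017  0.0695] unit xy [ 0.0014 -0.06  ] yaw_y -76.66 tilt [ 0.011 -0.011 -1.   ] F [ 2.01 -5.17 -3.51] g 0.0008560414111847152
tool delta [-0.0014  0.0001 -0.0005]
```

View pics/w4b.png

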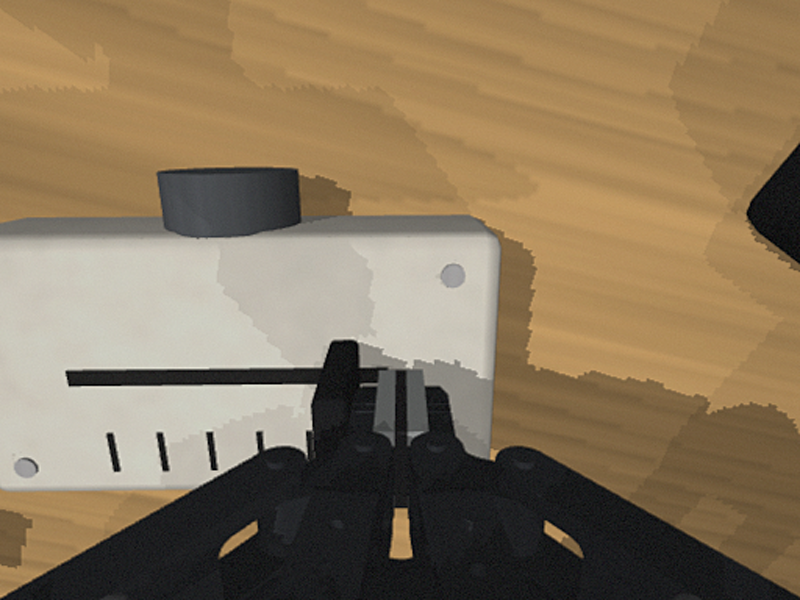

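Call:
move_arm([
  {"tx": 0, "ty": -0.002, "tz": 0, "ax": 0, "ay": 0, "az": 0, "jaw": 255},
  {"tx": 0, "ty": -0.002, "tz": 0, "ax": 0, "ay": 0, "az": 0, "jaw": 255},
])

```text
time: 3.95
tool_pos: [0.5556, -0.2999, 0.0696]
tool_rot: [0.009, 0.993, 0.116, 0.006]
contact_force: [2.3, -6.8, -3.1]
gripper_width: 0.001
```

Call:
move_arm([
  {"tx": 0, "ty": -0.002, "tz": 0, "ax": 0, "ay": 0, "az": 0, "jaw": 255},
  {"tx": 0, "ty": -0.002, "tz": 0, "ax": 0, "ay": 0, "az": 0, "jaw": 255},
])

```text
time: 4.15
tool_pos: [0.555, -0.2974, 0.0696]
tool_rot: [0.01, 0.993, 0.116, 0.007]
contact_force: [1.1, -1.2, -0.6]
gripper_width: 0.002
```

```bash
python3 -c "
from h import *
dunit(0,-.06,.07)"
```

```text
t 4.15 pos [ 0.555  -0.2974  0.0696] unit xy [ 0.0015 -0.0555] yaw_y -76.72 tilt [ 0.016 -0.019 -1.   ] F [ 1.11 -1.19 -0.55] g 0.0023506409513910555
tool delta [-0.0014  0.0045 -0.0003]
```

```bash
cat >> h.py <<'E'
def lev():
    s,R,U=st();zd=R.T@[0,0,-1];print('rot fix deg',np.degrees(np.cross([0,0,1],zd)).round(2), 'unit->tool y', (R.T@np.r_[U[:,1],0]).round(3))
E
python3 -c "
from h import *
lev()"
```

```text
t 4.15 pos [ 0.555  -0.2974  0.0696] unit xy [ 0.0015 -0.0555] yaw_y -76.72 tilt [ 0.016 -0.019 -1.   ] F [ 1.11 -1.19 -0.55] g 0.0023506409513910555
rot fix deg [ 1.27 -0.61  0.  ] unit->tool y [-0.006 -1.    -0.022]
```

Call:
move_arm([
  {"tx": 0, "ty": -0.002, "tz": 0, "ax": 0.7, "ay": -0.6, "az": 0, "jaw": 255},
  {"tx": 0, "ty": -0.002, "tz": 0, "ax": 0.7, "ay": 0, "az": 0, "jaw": 255},
])

```text
time: 4.35
tool_pos: [0.5537, -0.2918, 0.0696]
tool_rot: [-0.003, 0.993, 0.116, -0.001]
contact_force: [-0.8, -0.7, -0.6]
gripper_width: 0.005
```

Call:
move_arm([
  {"tx": 0, "ty": -0.002, "tz": 0, "ax": 0, "ay": 0, "az": 0, "jaw": 255},
  {"tx": 0, "ty": -0.002, "tz": 0, "ax": 0, "ay": 0, "az": 0, "jaw": 255},
])

```text
time: 4.55
tool_pos: [0.5527, -0.2872, 0.0697]
tool_rot: [-0.004, 0.993, 0.116, -0.001]
contact_force: [-0.9, -1.1, -0.4]
gripper_width: -0.002
```

```bash
python3 -c "
from h import *
lev()
f=grab('wrist','w5');cv2.imwrite('pics/w5b.png',cv2.resize(f['color'][:,:,::-1],(800,600),interpolation=cv2.INTER_CUBIC))"
```

```text
t 4.55 pos [ 0.5527 -0.2872  0.0697] unit xy [ 0.0016 -0.045 ] yaw_y -76.71 tilt [-0.003  0.008 -1.   ] F [-0.89 -1.08 -0.44] g -0.0024743199033208643
rot fix deg [-0.49  0.08  0.  ] unit->tool y [-0.006 -1.     0.008]
```

View pics/w5b.png

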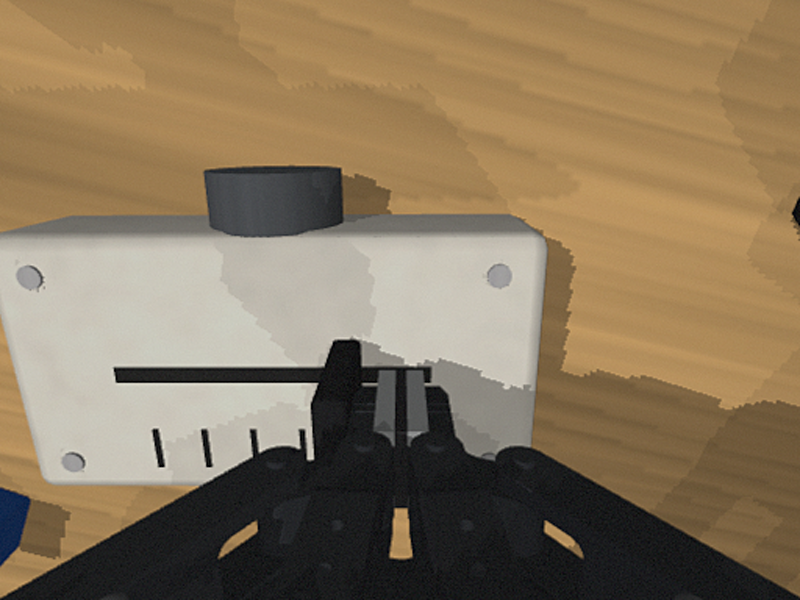

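Call:
move_arm([
  {"tx": 0, "ty": -0.002, "tz": 0, "ax": 0, "ay": 0, "az": 0, "jaw": 255},
  {"tx": 0, "ty": -0.002, "tz": 0, "ax": 0, "ay": 0, "az": 0, "jaw": 255},
])

```text
time: 4.8
tool_pos: [0.552, -0.2842, 0.0698]
tool_rot: [-0.002, 0.993, 0.116, -0.001]
contact_force: [2.2, -4.9, -3.3]
gripper_width: 0.0
```

Call:
move_arm([
  {"tx": 0, "ty": -0.002, "tz": 0, "ax": 0, "ay": 0, "az": 0, "jaw": 255},
  {"tx": 0, "ty": -0.002, "tz": 0, "ax": 0, "ay": 0, "az": 0, "jaw": 255},
])

```text
time: 5.0
tool_pos: [0.5516, -0.2824, 0.0699]
tool_rot: [0.0, 0.993, 0.116, 0.0]
contact_force: [0.5, -6.4, -3.9]
gripper_width: -0.005
```

Call:
move_arm([
  {"tx": 0, "ty": -0.002, "tz": 0, "ax": 0, "ay": 0, "az": 0, "jaw": 255},
])

```text
time: 5.1
tool_pos: [0.5514, -0.2814, 0.0699]
tool_rot: [0.002, 0.993, 0.116, 0.001]
contact_force: [2.0, -5.4, -2.8]
gripper_width: -0.001
```

```bash
python3 -c "
from h import *
lev()"
```

```text
t 5.1 pos [ 0.5514 -0.2814  0.0699] unit xy [ 0.0017 -0.0391] yaw_y -76.71 tilt [ 0.002 -0.003 -1.   ] F [ 2.01 -5.41 -2.8 ] g -0.0006406823614239626
rot fix deg [ 0.21 -0.05  0.  ] unit->tool y [-0.006 -1.    -0.004]
```

Call:
move_arm([
  {"tx": 0, "ty": -0.002, "tz": 0, "ax": 0, "ay": 0, "az": 0, "jaw": 255},
])

```text
time: 5.2
tool_pos: [0.5511, -0.2802, 0.0699]
tool_rot: [0.003, 0.993, 0.116, 0.001]
contact_force: [1.4, -3.4, -2.1]
gripper_width: 0.002
```

Call:
move_arm([
  {"tx": 0, "ty": -0.002, "tz": 0, "ax": 0, "ay": 0, "az": 0, "jaw": 255},
])

```text
time: 5.3
tool_pos: [0.5505, -0.278, 0.0699]
tool_rot: [0.002, 0.993, 0.115, 0.001]
contact_force: [0.1, 0.1, 0.7]
gripper_width: 0.005
```

```bash
python3 -c "
from h import *
lev()
f=grab('wrist','w6');cv2.imwrite('pics/w6b.png',cv2.resize(f['color'][:,:,::-1],(800,600),interpolation=cv2.INTER_CUBIC))"
```

```text
t 5.3 pos [ 0.5505 -0.278   0.0699] unit xy [ 0.0016 -0.0356] yaw_y -76.75 tilt [ 0.003 -0.004 -1.   ] F [0.05 0.06 0.66] g 0.0050216370504762705
rot fix deg [ 0.27 -0.08  0.  ] unit->tool y [-0.007 -1.    -0.005]
```

View pics/w6b.png

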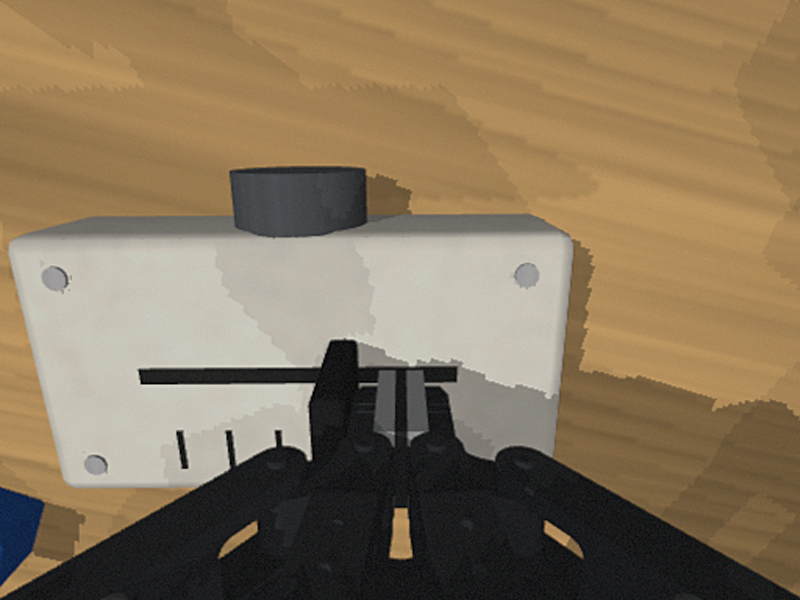

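```bash
python3 -c "
from h import *
lev()
f=grab('wrist','w7');cv2.imwrite('pics/w7b.png',cv2.resize(f['color'][:,:,::-1],(800,600),interpolation=cv2.INTER_CUBIC))"
```

```text
t 5.35 pos [ 0.5503 -0.2774  0.0699] unit xy [ 0.0016 -0.035 ] yaw_y -76.74 tilt [ 0.002 -0.004 -1.   ] F [ 0.19 -0.54  0.55] g 0.002781845551056959
rot fix deg [ 0.23 -0.07  0.  ] unit->tool y [-0.007 -1.    -0.004]
```

View pics/w7b.png

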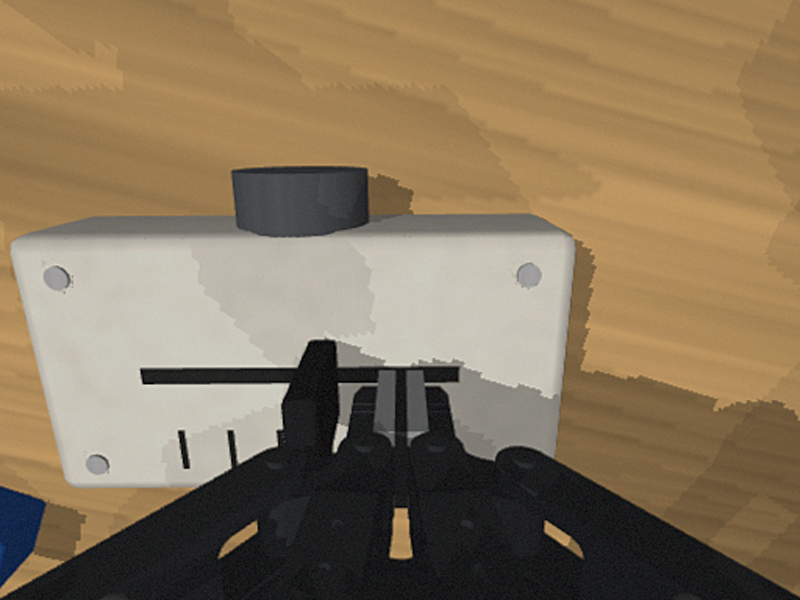

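Two clicks so far, and the gap between lever and finger shows the second jump. Now the third.

Call:
move_arm([
  {"tx": 0, "ty": -0.002, "tz": 0, "ax": 0.2, "ay": 0, "az": 0, "jaw": 255},
  {"tx": 0, "ty": -0.002, "tz": 0, "ax": 0, "ay": 0, "az": 0, "jaw": 255},
  {"tx": 0, "ty": -0.002, "tz": 0, "ax": 0, "ay": 0, "az": 0, "jaw": 255},
])

```text
time: 5.7
tool_pos: [0.5486, -0.2701, 0.0698]
tool_rot: [-0.001, 0.993, 0.116, 0.0]
contact_force: [-0.6, -0.0, 0.4]
gripper_width: 0.003
```

Call:
move_arm([
  {"tx": 0, "ty": -0.002, "tz": 0, "ax": 0, "ay": 0, "az": 0, "jaw": 255},
  {"tx": 0, "ty": -0.002, "tz": 0, "ax": 0, "ay": 0, "az": 0, "jaw": 255},
])

```text
time: 5.9
tool_pos: [0.5479, -0.2671, 0.0699]
tool_rot: [0.001, 0.993, 0.116, 0.0]
contact_force: [1.1, -4.8, -3.7]
gripper_width: 0.003
```

```bash
python3 -c "
from h import *
lev()"
```

```text
t 5.9 pos [ 0.5479 -0.2671  0.0699] unit xy [ 0.0017 -0.0243] yaw_y -76.69 tilt [ 0.001 -0.001 -1.   ] F [ 1.11 -4.8  -3.66] g 0.002747506187886094
rot fix deg [ 0.07 -0.05  0.  ] unit->tool y [-0.006 -1.    -0.001]
```

Call:
move_arm([
  {"tx": 0, "ty": -0.002, "tz": 0, "ax": 0, "ay": 0, "az": 0, "jaw": 255},
  {"tx": 0, "ty": -0.002, "tz": 0, "ax": 0, "ay": 0, "az": 0, "jaw": 255},
])

```text
time: 6.1
tool_pos: [0.5474, -0.2651, 0.07]
tool_rot: [0.003, 0.993, 0.116, 0.001]
contact_force: [2.5, -5.2, -3.2]
gripper_width: -0.003
```

Call:
move_arm([
  {"tx": 0, "ty": -0.002, "tz": 0, "ax": 0, "ay": 0, "az": 0, "jaw": 255},
])

```text
time: 6.2
tool_pos: [0.5472, -0.2642, 0.0701]
tool_rot: [0.005, 0.993, 0.116, 0.002]
contact_force: [2.1, -5.1, -3.6]
gripper_width: 0.002
```

```bash
python3 -c "
from h import *
lev()"
```

```text
t 6.2 pos [ 0.5472 -0.2642  0.0701] unit xy [ 0.0017 -0.0214] yaw_y -76.7 tilt [ 0.005 -0.009 -1.   ] F [ 2.12 -5.06 -3.57] g 0.0015863850447639324
rot fix deg [ 0.54 -0.14  0.  ] unit->tool y [-0.006 -1.    -0.009]
```

Call:
move_arm([
  {"tx": 0, "ty": -0.002, "tz": 0, "ax": 0, "ay": 0, "az": 0, "jaw": 255},
])

```text
time: 6.3
tool_pos: [0.5469, -0.263, 0.0701]
tool_rot: [0.006, 0.993, 0.116, 0.002]
contact_force: [1.7, -3.7, -2.7]
gripper_width: 0.002
```

Call:
move_arm([
  {"tx": 0, "ty": -0.0015, "tz": 0, "ax": 0, "ay": 0, "az": 0, "jaw": 255},
])

```text
time: 6.4
tool_pos: [0.5465, -0.2615, 0.07]
tool_rot: [0.005, 0.993, 0.115, 0.002]
contact_force: [0.1, -1.4, -0.1]
gripper_width: 0.003
```

```bash
python3 -c "
from h import *
f=grab('wrist','w8')
f=grab('wrist','w9');lev();cv2.imwrite('pics/w9b.png',cv2.resize(f['color'][:,:,::-1],(800,600),interpolation=cv2.INTER_CUBIC))"
```

```text
t 6.5 pos [ 0.5463 -0.2608  0.07  ] unit xy [ 0.0017 -0.0179] yaw_y -76.72 tilt [ 0.005 -0.009 -1.   ] F [0.29 0.2  0.06] g -0.004596548051289707
rot fix deg [ 0.56 -0.15  0.  ] unit->tool y [-0.006 -1.    -0.01 ]
```

View pics/w9b.png

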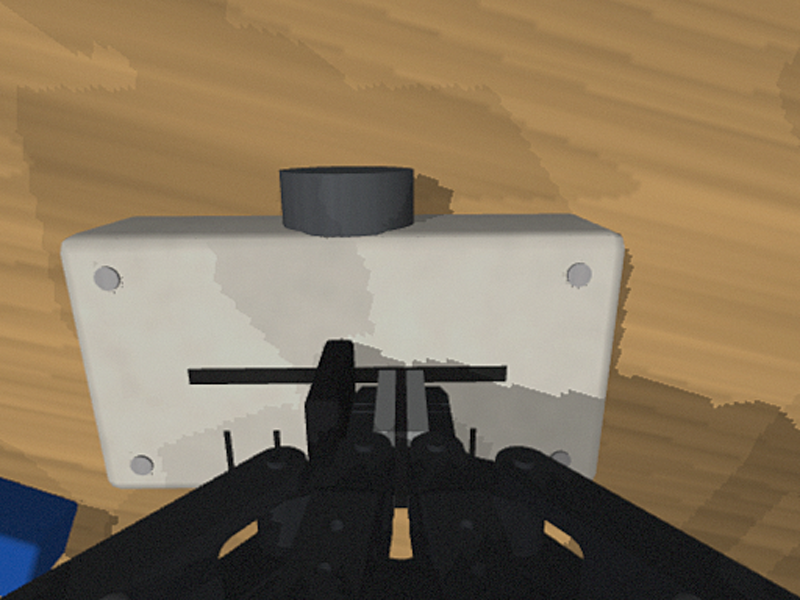

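```bash
python3 -c "
from h import *
for i in range(3): f=grab('wrist','w10_%d'%i)
lev();cv2.imwrite('pics/w10b.png',cv2.resize(f['color'][:,:,::-1],(800,600),interpolation=cv2.INTER_CUBIC))"
```

```text
t 6.65 pos [ 0.5465 -0.2611  0.0701] unit xy [ 0.0018 -0.0183] yaw_y -76.71 tilt [ 0.005 -0.01  -1.   ] F [ 0.54 -0.4   0.17] g 0.0008360715265124572
rot fix deg [ 0.61 -0.16  0.  ] unit->tool y [-0.006 -1.    -0.011]
```

View pics/w10b.png

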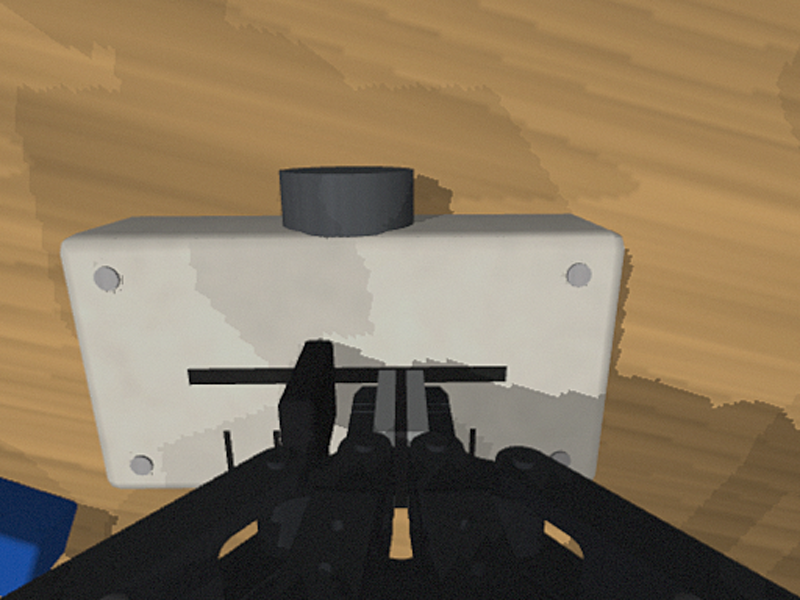

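The lever has jumped to the third click and left a gap. I'll back off, lift and check.

Call:
move_arm([
  {"tx": 0, "ty": 0.005, "tz": 0, "ax": 0.5, "ay": 0, "az": 0, "jaw": 255},
  {"tx": 0, "ty": 0.005, "tz": 0, "ax": 0, "ay": 0, "az": 0, "jaw": 255},
  {"tx": 0, "ty": 0, "tz": -0.03, "ax": 0, "ay": 0, "az": 0, "jaw": 255},
  {"tx": 0, "ty": 0, "tz": -0.04, "ax": 0, "ay": 0, "az": 0, "jaw": 255},
  {"tx": 0, "ty": 0, "tz": -0.04, "ax": 0, "ay": 0, "az": 0, "jaw": 255},
  {"tx": -0.02, "ty": 0, "tz": -0.03, "ax": 0, "ay": 0, "az": 0, "jaw": 255},
  {"tx": 0, "ty": 0, "tz": 0, "ax": 0, "ay": 0, "az": 0, "jaw": 255},
])

```text
time: 7.35
tool_pos: [0.5281, -0.2772, 0.2131]
tool_rot: [-0.002, 0.993, 0.116, -0.001]
contact_force: [0.8, 0.3, 0.5]
gripper_width: -0.001
```

```bash
python3 -c "
from h import *
f=grab('wrist','w11')
lev();cv2.imwrite('pics/w11b.png',cv2.resize(f['color'][:,:,::-1],(800,600),interpolation=cv2.INTER_CUBIC))
delta([.5014,.0127,.15])"
```

```text
t 7.4 pos [ 0.528  -0.2764  0.2109] unit xy [-0.0198 -0.0288] yaw_y -76.72 tilt [-0.004  0.006 -1.   ] F [ 0.61 -0.02  0.61] g -0.0001540780236489024
rot fix deg [-0.37  0.14  0.  ] unit->tool y [-0.006 -1.     0.006]
t 7.4 pos [ 0.528  -0.2764  0.2109] unit xy [-0.0198 -0.0288] yaw_y -76.72 tilt [-0.004  0.006 -1.   ] F [ 0.61 -0.02  0.61] g -0.0001540780236489024
tool delta [ 0.0406 -0.2871  0.0626]
```

View pics/w11b.png

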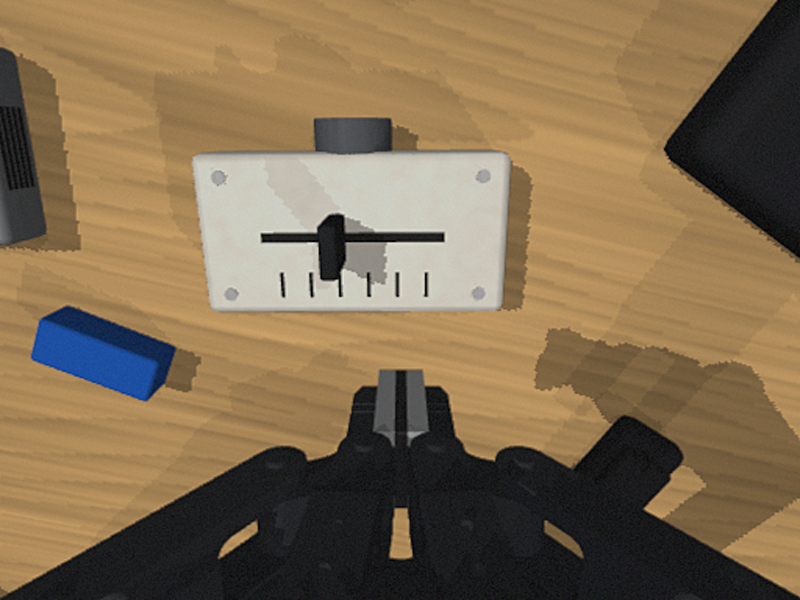

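Lever at (331,247), at the third tick (340) counted from home (427). On to the button.

Call:
move_arm([
  {"tx": 0.0, "ty": -0.045, "tz": 0, "ax": 0, "ay": 0, "az": 0, "jaw": 255},
  {"tx": 0.0, "ty": -0.045, "tz": 0, "ax": 0, "ay": 0, "az": 0, "jaw": 255},
  {"tx": 0.0, "ty": -0.045, "tz": 0, "ax": 0, "ay": 0, "az": 0, "jaw": 255},
  {"tx": 0, "ty": -0.045, "tz": 0, "ax": 0, "ay": 0, "az": 0, "jaw": 255},
  {"tx": 0, "ty": -0.045, "tz": 0, "ax": 0, "ay": 0, "az": 0, "jaw": 255},
  {"tx": 0, "ty": -0.04, "tz": 0, "ax": 0, "ay": 0, "az": 0, "jaw": 255},
  {"tx": 0, "ty": 0, "tz": 0, "ax": 0, "ay": 0, "az": 0, "jaw": 255},
])

```text
time: 8.1
tool_pos: [0.4626, -0.0097, 0.2008]
tool_rot: [-0.008, 0.994, 0.113, -0.009]
contact_force: [-0.2, -0.6, 0.3]
gripper_width: -0.001
```

```bash
python3 -c "
from h import *
f=grab('wrist','w12')
lev();cv2.imwrite('pics/w12b.png',cv2.resize(f['color'][:,:,::-1],(800,600),interpolation=cv2.INTER_CUBIC))
delta([.5014,.0127,.15])"
```

```text
t 8.15 pos [ 0.4629 -0.0113  0.2006] unit xy [-0.0206  0.2443] yaw_y -77.11 tilt [-0.02   0.013 -1.   ] F [-0.11 -0.18 -0.25] g -0.0003593580423211659
rot fix deg [-1.    0.92  0.  ] unit->tool y [-0.013 -1.     0.018]
t 8.15 pos [ 0.4629 -0.0113  0.2006] unit xy [-0.0206  0.2443] yaw_y -77.11 tilt [-0.02   0.013 -1.   ] F [-0.11 -0.18 -0.25] g -0.0003593580423211659
tool delta [ 0.0437 -0.0139  0.0501]
```

View pics/w12b.png

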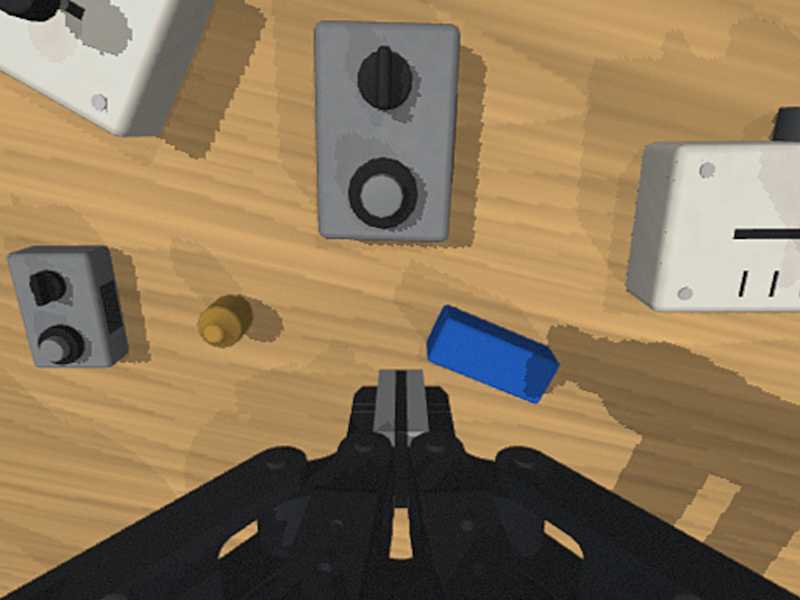

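The button shows at (382,194), with the dimmer at (384,78).

```bash
python3 - <<'E'
from h import *
f=load('w12');k=.64
for z in(.046,.05,.054): print(back(f,382*k,194*k,z).round(4))
c=[back(f,u*k,v*k,.04)[:2] for u,v in((316,23),(459,25),(448,240),(319,239))];print(np.round(c,4),np.mean(c,0))
a=np.mean(c,0);d=np.array(c[0])+c[1]-c[2]-c[3];d/=np.linalg.norm(d);print('button',a-.03*d)
f=load('scene0')
for z in(.045,.05,.055): print(z,proj(f,[*(a-.03*d),z])*800/512)
E
```

```text
[0.503 0.013 0.046]
[0.5035 0.0129 0.05  ]
[0.504  0.0128 0.054 ]
[[ 0.5824  0.0668]
 [ 0.5984 -0.0079]
 [ 0.4844 -0.0318]
 [ 0.4671  0.0447]] [0.53304496 0.01796222]
button [0.50362921 0.01207036]
0.045 [388.55705675 300.84917016]
0.05 [388.5335432  298.81576391]
0.055 [388.50990602 296.77166652]
```

Call:
move_arm([
  {"tx": 0.025, "ty": -0.007, "tz": 0.01, "ax": -0.9, "ay": 0.9, "az": 0, "jaw": 255},
  {"tx": 0.023, "ty": -0.007, "tz": 0.03, "ax": 0, "ay": 0, "az": 0, "jaw": 255},
  {"tx": 0, "ty": 0, "tz": 0.03, "ax": 0, "ay": 0, "az": 0, "jaw": 255},
  {"tx": 0, "ty": 0, "tz": 0.02, "ax": 0, "ay": 0, "az": 0, "jaw": 255},
  {"tx": 0, "ty": 0, "tz": 0, "ax": 0, "ay": 0, "az": 0, "jaw": 255},
])

```text
time: 8.65
tool_pos: [0.5087, 0.0107, 0.1032]
tool_rot: [-0.0, 0.994, 0.111, -0.002]
contact_force: [-0.8, -0.4, -0.0]
gripper_width: -0.004
```

```bash
python3 -c "
from h import *
lev()
delta([.5033,.0125,.06])"
```

```text
t 8.65 pos [0.5087 0.0107 0.1032] unit xy [0.0291 0.2548] yaw_y -77.3 tilt [-0.004 -0.    -1.   ] F [-0.85 -0.39 -0.05] g -0.004211884707853322
rot fix deg [-0.04  0.22  0.  ] unit->tool y [-0.016 -1.     0.001]
t 8.65 pos [0.5087 0.0107 0.1032] unit xy [0.0291 0.2548] yaw_y -77.3 tilt [-0.004 -0.    -1.   ] F [-0.85 -0.39 -0.05] g -0.004211884707853322
tool delta [-0.0047 -0.0029  0.0432]
```

Call:
move_arm([
  {"tx": -0.004, "ty": -0.002, "tz": 0.02, "ax": 0, "ay": 0, "az": 0, "jaw": 255},
  {"tx": 0, "ty": 0, "tz": 0.015, "ax": 0, "ay": 0, "az": 0, "jaw": 255},
  {"tx": 0, "ty": 0, "tz": 0, "ax": 0, "ay": 0, "az": 0, "jaw": 255},
])

```text
time: 8.95
tool_pos: [0.5051, 0.0091, 0.0672]
tool_rot: [-0.0, 0.994, 0.109, -0.003]
contact_force: [0.4, 0.2, -0.1]
gripper_width: -0.001
```

```bash
python3 -c "
from h import *
lev()
delta([.5033,.0125,.06])
f=grab('wrist','w13')
cv2.imwrite('pics/w13b.png',cv2.resize(f['color'][:,:,::-1],(800,600),interpolation=cv2.INTER_CUBIC))"
```

```text
t 8.95 pos [0.5051 0.0091 0.0672] unit xy [0.0252 0.2541] yaw_y -77.51 tilt [-0.005 -0.    -1.   ] F [ 0.42  0.18 -0.09] g -0.0009415374792201772
rot fix deg [-0.04  0.31  0.  ] unit->tool y [-0.02  -1.     0.001]
t 8.95 pos [0.5051 0.0091 0.0672] unit xy [0.0252 0.2541] yaw_y -77.51 tilt [-0.005 -0.    -1.   ] F [ 0.42  0.18 -0.09] g -0.0009415374792201772
tool delta [-0.001  -0.0037  0.0072]
```

View pics/w13b.png

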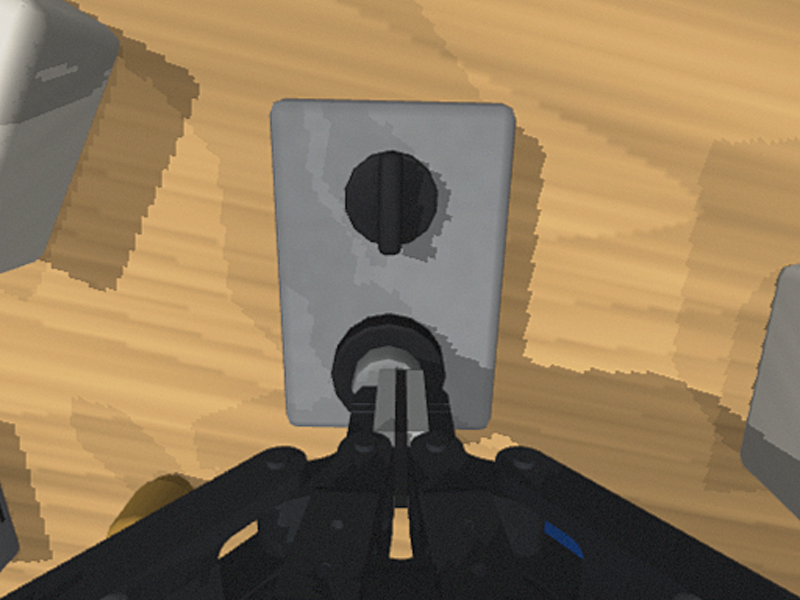

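Call:
move_arm([
  {"tx": -0.0005, "ty": -0.0035, "tz": 0.005, "ax": 0, "ay": 0, "az": 0, "jaw": 255},
  {"tx": 0, "ty": -0.001, "tz": 0.003, "ax": 0, "ay": 0, "az": 0, "jaw": 255},
  {"tx": 0, "ty": 0, "tz": 0.003, "ax": 0, "ay": 0, "az": 0, "jaw": 255},
])

```text
time: 9.3
tool_pos: [0.5069, 0.0125, 0.0605]
tool_rot: [0.001, 0.994, 0.108, 0.001]
contact_force: [-2.1, 0.2, 3.2]
gripper_width: -0.004
```

Call:
move_arm([
  {"tx": 0, "ty": 0, "tz": 0.003, "ax": 0, "ay": 0, "az": 0, "jaw": 255},
])

```text
time: 9.4
tool_pos: [0.5071, 0.0125, 0.0581]
tool_rot: [0.001, 0.994, 0.108, 0.001]
contact_force: [-2.2, -0.3, 4.0]
gripper_width: 0.001
```

Call:
move_arm([
  {"tx": 0, "ty": 0, "tz": 0.003, "ax": 0, "ay": 0, "az": 0, "jaw": 255},
])

```text
time: 9.5
tool_pos: [0.5072, 0.0125, 0.0557]
tool_rot: [0.001, 0.994, 0.108, 0.001]
contact_force: [-5.7, 0.2, 18.7]
gripper_width: 0.0
```

```bash
python3 -c "
from h import *
lev()
delta([.5033,.0125,.05])"
```

```text
t 9.5 pos [0.5072 0.0125 0.0557] unit xy [0.0281 0.257 ] yaw_y -77.55 tilt [ 0.002 -0.002 -1.   ] F [-5.74  0.24 18.66] g 0.0002660444964560511
rot fix deg [ 0.12 -0.06  0.  ] unit->tool y [-0.021 -1.    -0.002]
t 9.5 pos [0.5072 0.0125 0.0557] unit xy [0.0281 0.257 ] yaw_y -77.55 tilt [ 0.002 -0.002 -1.   ] F [-5.74  0.24 18.66] g 0.0002660444964560511
tool delta [-0.0038 -0.0008  0.0057]
```

The force rose like the spring (3 to 4 N), then hit the stop at 18.7 N, so the button is fully down. Hold briefly and release.

Call:
move_arm([
  {"tx": 0, "ty": 0, "tz": 0.0005, "ax": 0, "ay": 0, "az": 0, "jaw": 255},
  {"tx": 0, "ty": 0, "tz": -0.01, "ax": 0, "ay": 0, "az": 0, "jaw": 255},
  {"tx": 0, "ty": 0, "tz": -0.03, "ax": 0, "ay": 0, "az": 0, "jaw": 255},
  {"tx": 0, "ty": 0, "tz": -0.04, "ax": 0, "ay": 0, "az": 0, "jaw": 255},
  {"tx": 0, "ty": 0, "tz": -0.04, "ax": 0, "ay": 0, "az": 0, "jaw": 255},
  {"tx": -0.04, "ty": 0, "tz": -0.03, "ax": 0, "ay": 0, "az": 0, "jaw": 255},
  {"tx": -0.02, "ty": 0.03, "tz": 0, "ax": 0, "ay": 0, "az": 0, "jaw": 255},
  {"tx": 0, "ty": 0, "tz": 0, "ax": 0, "ay": 0, "az": 0, "jaw": 255},
])

```text
time: 10.3
tool_pos: [0.4558, -0.0301, 0.2142]
tool_rot: [0.002, 0.994, 0.11, 0.003]
contact_force: [0.6, -0.7, -0.2]
gripper_width: -0.002
```

```bash
python3 -c "
from h import *
lev()
for n in ('wrist','scene'):
  f=grab(n,n+'14');cv2.imwrite('pics/%s14b.png'%n,cv2.resize(f['color'][:,:,::-1],(800,600),interpolation=cv2.INTER_CUBIC))"
```

```text
t 10.3 pos [ 0.4558 -0.0301  0.2142] unit xy [-0.0319  0.2276] yaw_y -77.4 tilt [ 0.007 -0.004 -1.   ] F [ 0.56 -0.69 -0.19] g -0.0020373225473672703
rot fix deg [ 0.31 -0.37  0.  ] unit->tool y [-0.018 -1.    -0.006]
```

View pics/wrist14b.png

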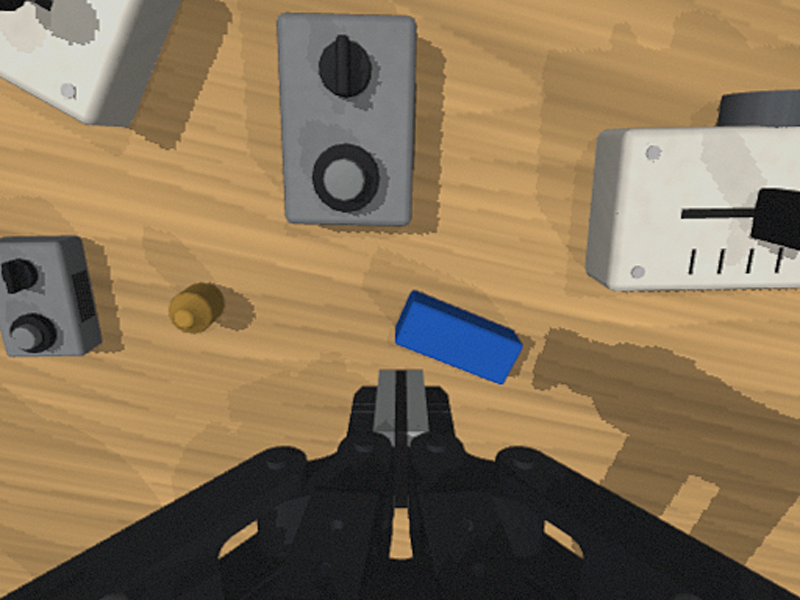

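View pics/scene14b.png

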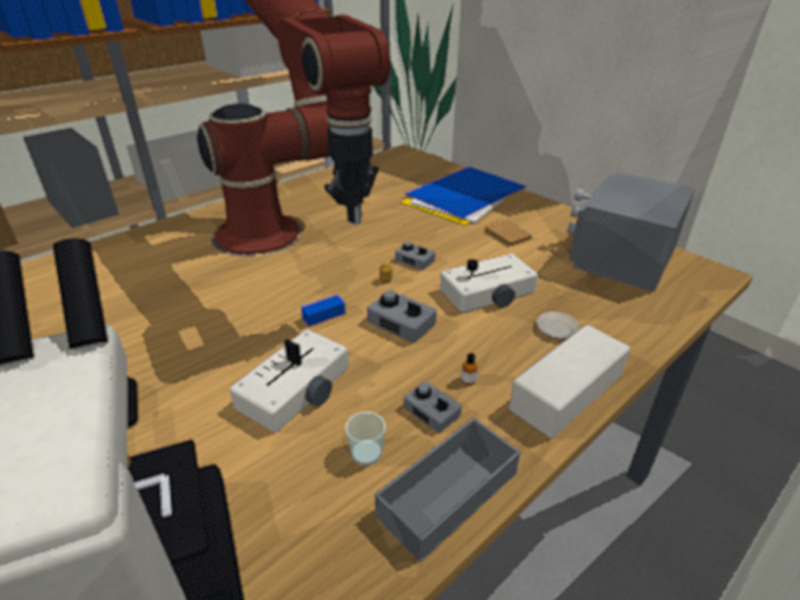

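The button is back up at (345,179) and the bystanders stand where they were. One numeric check of the lever before handing in.

```bash
python3 - <<'E'
from h import *
for nm in ('w11','scene14'):
    f=load(nm);c,s=np.cos(YAW),np.sin(YAW);U=np.array([[c,-s],[s,c]])
    for q in(.036,.054,.072): print(nm,q,[(proj(f,[*(C+U@[x,q-.045]),z])*800/512).round(0).tolist() for x,z in((-.015,.096),(.015,.096),(0,.052))])
f=load('scene14');cv2.imwrite('pics/z14.png',cv2.resize(f['color'][200:280,140:240,::-1],None,fx=6,fy=6,interpolation=cv2.INTER_CUBIC))
E
```

```text
w11 0.036 [[362.0, 281.0], [360.0, 225.0], [367.0, 238.0]]
w11 0.054 [[328.0, 281.0], [325.0, 225.0], [337.0, 238.0]]
w11 0.072 [[295.0, 281.0], [291.0, 226.0], [308.0, 238.0]]
scene14 0.036 [[276.0, 346.0], [290.0, 352.0], [286.0, 369.0]]
scene14 0.054 [[284.0, 340.0], [297.0, 346.0], [294.0, 363.0]]
scene14 0.072 [[291.0, 334.0], [305.0, 340.0], [301.0, 357.0]]
```

View pics/z14.png

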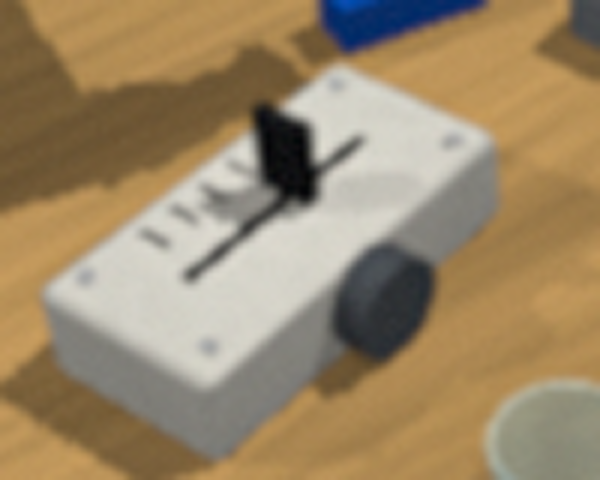

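```bash
python3 -c "
from h import *
print(manip.job_done())"
```

```text
the job is handed in; nothing more can be done
None
```

I pushed the flat lever with the shut fingertips through three separate clicks. I then pressed the button of the largest lamp supply to its stop, let it come back up, and handed the job in at about 10.5 s.

- **Lever:** the push peaked at about 7 N before each release. After the third jump I backed the finger off. The wrist and scene images both fit 0.054 m to within about 3 pixels, well short of the neighbouring clicks.
- **Button:** the force rose like a spring to about 4 N, then to 18.7 N at the stop, about 6 mm after first contact. The fingertip was about 4 mm off centre along x. The button looked fully up afterwards.
- **Rest of the bench:** the bystanders and the round-knob slide look unmoved by eye; I did not measure them. The arm was clear of everything, at about 0.21 m height.

No check failed or disagreed. Two pictures taken just after a release (second and third click) still showed the lever mid-jump. Later pictures showed it settled in the click.

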